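# Bring the clamp arm over the cell fixture

## Task

On the cell fixture, first swing the red-ball lever upright. Then grip the loose grey clamp arm by its balance point (the yellow band), lift it, and hold it still and level above the fixture with its boss over the steel post and its rubber pad over the middle of the white cell, the boss about 5 cm clear above the post's top. Finish while holding it there; do not let the arm touch the fixture, keep the lever upright and leave everything else where it is.

Things in the scene. Friction and masses are not known exactly. Their poses are not given: they have to be found in the camera images.
- clamp_arm: the loose clamp arm, grey casting, 185 mm long, about 400 g: heavy upright boss (45 mm diameter, 42 high, 17 mm through bore), slim bar 18 mm wide and 18 high (19 to 37 mm above the bench), at the far end a screw with dark head (60 mm high) and a rubber pad. Stands level on boss and pad. Origin: under the boss axis, on the bench. Axes: y along the bar from boss to pad, z up, x across
- clamp_balance (a point): balance point of the clamp arm (its centre of mass along the bar): inside the bar, 28 mm above the bench as it stands, at the middle of the yellow painted band (22 mm long). Same axes as clamp_arm; 45 mm from the boss axis, 105 mm from the screw axis. Free bar from 22 mm on the boss side to 93 mm on the screw side
- clamp_boss (a point): centre of the boss's underside on the clamp arm; same axes; 28 mm below and 45 mm to -y of clamp_balance
- clamp_pad (a point): centre of the underside of the rubber pad (24 mm diameter) at the screw end; same axes; 150 mm from clamp_boss, at the same height when the arm is level
- fixture: the fixture, fixed: dark steel plate 150 x 335 x 14 mm with steel post, flat white cell in a nest with blue guides, and red-ball lever. Origin on the bench under the plate's centre. Axes: z up, y along the plate from post to cell, x across the plate, away from the robot
- post_top (a point): top centre of the fixture's steel post (13 mm diameter, top 64 mm above the bench), on which the boss will be lowered later; axes as fixture
- cell_centre (a point): centre of the top face of the white pouch cell (119 x 150 x 9 mm) in the fixture, 23 mm above the bench; axes as fixture; 150 mm from post_top towards +y
- cam_lever (a joint): angle (rad) of the red-ball lever: 0 = leaning 0.6 rad from upright towards the fixture's -x (robot side), 0.6 = upright, 1.2 = leaning 0.6 rad to +x. Turns about the fixture's y axis, stays where it is left, takes about 1 N at the ball
- cam_lever_tip (a point): centre of the red ball (26 mm diameter) at the end of the lever, 80 mm from the hinge; turns with the lever. The rod below it is 10 mm thick
- lever_pivot (a point): centre of the lever's hinge, 36 mm above the bench, in a grey block 70 (x) x 50 (y) mm whose top is 39 mm above the bench, 70 mm from the post towards -y; axes as fixture
- amber_bottle: bystander: amber bottle with black cap, 50 mm wide, 101 mm high, at the left; origin under its centre
- weight_0: bystander: brass-coloured calibration weight, 27 mm wide, 42 mm high, at the left; origin under its centre
- screwdriver: bystander: precision screwdriver with red handle, 176 mm, lying at the front left
- cell_flat_2: bystander: flat white pouch cell lying on the bench at the front right, 120 x 150 x 9 mm
- esd_brush: bystander: dust brush with wooden handle, 183 mm, lying at the front right
- spare_probe: bystander: small probe head, 105 mm, lying at the right, near the blue tray
There are look-alikes about, which are no part of the job. What is shaped like the clamp_arm but purple is not meant.

How it is judged:
By the outcome, as a careful person would: the job done as asked, in the order asked, and still so for the second after the job is handed in, while the arm keeps its last pose, push and grip.
It also fails if it takes over 53 s, if anything falls off the work surface, if the arm or the gripper's body presses on something with over 40 N, if the wrist force passes 120 N, or if a joint passes its speed limit or range.

## Robot

A 7-joint arm with a two-finger parallel gripper is mounted at the origin on a cart in front of the work surface, level with it; the furniture and walls round the work are solid. World frame = base frame: x ahead of the robot, y to its left, z up, the work surface at z = 0. Lengths are in m, angles in rad, forces in N, time in s.
With the tool pointing down it reaches from about 0.425 to 0.975 m from the base axis. Payload 16.7 kg.
Tool frame: the origin (TCP) lies between the finger pads; the fingertips stand 14 mm ahead of it and the grasp point (between the pads) lies 5 mm behind it; z points along the fingers, y is the direction in which the jaws open and shut (so a half turn about z gives the same grasp; the last joint's range is limited). The gripper opens to 85 mm and grips with 20 to 120 N. Pads are 22 mm wide; open, the fingers measure 114 mm over their backs; the gripper's body (76 mm by 85 mm) begins 54 mm behind the grasp point. The pads swing forward as they close: fully open they stand 13 mm farther back than shut.
Start: joints at [-1.393, 0.426, 0.074, 1.606, -0.034, 1.111, -0.067], TCP at [0.217, 0.639, 0.245] pointing down, gripper open.
Joint ranges: [-2.85, 2.85], [-0.5, 2.14], [-1.23, 1.37], [0.21, 2.46], [-1.02, 4.16], [0.16, 2.05], [-2.73, 2.73]. Speed limits (rad/s): [1.89, 1.89, 2.39, 2.39, 3.01, 3.01, 3.01].

## Interface

Orientations are given as a unit quaternion [x, y, z, w].
In Python, from plant import state, snapshot, camera_info, sign_off gives the robot as it stands. The module is installed in compiled form; this text tells all that it offers.
- The arm moves only by the shell command python3 -m jog 'ROWS' [FORCE]. ROWS is JSON, a list of rows, each a list of 5 numbers: the shift along the tool's x, y, z in m, then the turn about the tool's z in degrees, then the opening, from 0 (shut) to 1 (fully open). In form: [[dx, dy, dz, twist, grip], ...]. A call has 1 to 20 rows; each row shifts and turns the commanded pose from where the row before left it, along the tool's axes as they then stand; what a row does not reach is not made up. A row lasts 1/12 s, in which the tool goes at most 41.7 mm and 7.16 degrees, less where a joint would pass 70% of its speed; a pose out of reach is approached as far as the arm can. A call is refused whole if a number of a shift passes 0.0417 or a number of a turn 7.16, either way. A call with a gripper value outside its range is refused whole. The fingers move at their own pace and stop on an object; FORCE is the grip in N (left out, the last holds). Time passes only in rows, so rows that do not move let the fingers close. It gives the time, the measured TCP pose, the force and the opening at its end, in the units of the state.
- state(): the state, without advancing time (a new reading comes with each control period).
- snapshot(name): name is "side" or "top" or "wrist"; returns the picture (420x560x3 uint8, red, green, blue); there is no depth.
- camera_info(name): a dict with "fx", "fy", "cx", "cy" (pixels), "extrinsics" (4x4, takes a point from world to camera coordinates). Camera axes: x right, y up, looking along -z (the intrinsics and any distortion apply to the point x, -y, -z); pixel columns grow to the right and rows downward; lengths in m; the calibration is good to about 2 mm. A picture is of the moment at which its call begins: read the wrist's pose just before it. camera_info takes no time and is no camera call; for the wrist camera it gives the pose at the moment of the call.
- sign_off(): hands the job in, once; it reports no verdict.
The state is a dict: "clock": time; "joints": joint angles; "joint_vel": joint speeds; "joint_efforts": joint torques, N m; "tool_pos": TCP position; "orientation": TCP orientation; "wrist_force": force on the tool from outside, world axes, zero at the start; "ft_torque": the same for the moment, N m; "opening": finger opening in m.
Only numpy, scipy, OpenCV 4.12 (cv2) and the standard library are available. Lean on these libraries where they do the work, as an engineer would, in place of code of your own. Each camera call takes 0.05 s, during which the arm holds its last target. There are 200 camera calls.

## Working session

There is one attempt and no reset: what is moved stays moved. The work goes in short steps, Python scripts to look and compute and a shell command to move; the robot and the scene stay as the last step left them, time stands still between calls to the robot, and variables do not carry over. Pictures are saved under pics/ and viewed, about 8 in all and at most 12, crops included, and the job is handed in when it is done.

```bash
mkdir -p pics; python3 - <<'E'
from plant import *
import cv2
print(state())
for n in("top","side"):
    cv2.imwrite(f"pics/{n}0.png",snapshot(n)[:,:,::-1]); c=camera_info(n); print(n,c)
E
```

```text
{'clock': 0.0, 'joints': array([-1.39348056,  0.42674609,  0.073835  ,  1.60662378, -0.03410072,
        1.11080907, -0.0671353 ]), 'joint_vel': array([ 0.00205809, -0.00083613,  0.00161013,  0.00053204,  0.00152838,
       -0.00235777, -0.00093478]), 'joint_efforts': array([ 3.30043413e-04, -9.49802756e+01,  3.76053706e+00, -4.63502383e+01,
        1.90086808e-02,  1.04280602e-02, -7.45587340e-05]), 'tool_pos': array([0.21658304, 0.63888414, 0.24459332]), 'orientation': array([ 1.62707901e-01,  9.86674059e-01, -6.60742201e-04, -6.22365552e-05]), 'wrist_force': array([ 0.30657911, -0.27348061, -0.10240407]), 'ft_torque': array([1.30215034e-03, 5.51159782e-05, 4.67976071e-02]), 'opening': 0.08529645142536561}
top {'fx': 467.18705504095647, 'fy': 467.18705504095647, 'cx': 286.2358148114602, 'cy': 206.9541734727215, 'extrinsics': array([[-2.83974579e-02, -9.99584307e-01, -4.97966429e-03,
         9.66680543e-02],
       [ 9.78850425e-01, -2.88174112e-02,  2.02537410e-01,
        -5.12456566e-01],
       [-2.02596717e-01,  8.77201050e-04,  9.79261865e-01,
        -1.46317780e+00],
       [ 0.00000000e+00,  0.00000000e+00,  0.00000000e+00,
         1.00000000e+00]])}
side {'fx': 460.004356886493, 'fy': 460.004356886493, 'cx': 277.6094725519835, 'cy': 205.7178618566551, 'extrinsics': array([[-0.99604031, -0.08686232,  0.01893761,  0.50504302],
       [ 0.0656023 , -0.57435691,  0.81597211, -0.06010936],
       [-0.06000028,  0.81398346,  0.577781  , -1.53711768],
       [ 0.        ,  0.        ,  0.        ,  1.        ]])}
```

View pics/top0.png

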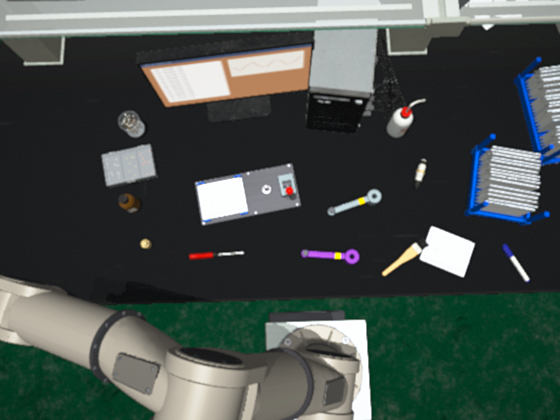

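View pics/side0.png

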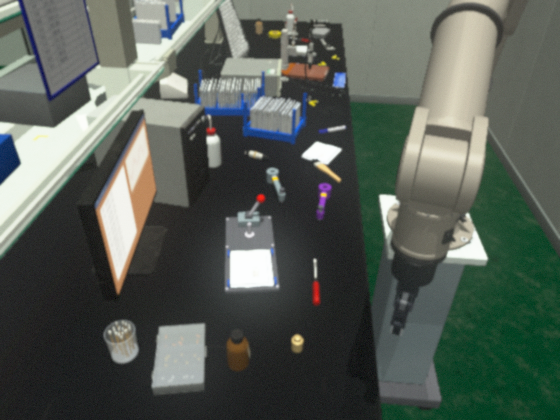

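Top view: a grey arm with a yellow band (boss ≈(374,197), screw ≈(333,211)) and a purple arm (boss ≈(352,256)). The grey one is the one meant; the purple one is the look-alike. The fixture is at (195–300, 165–222), with the red ball at ≈(289,190). I'll confirm this in an enlarged crop.

```bash
python3 - <<'E'
import cv2
a=cv2.imread("pics/top0.png")[155:230,190:390]
cv2.imwrite("pics/c1.png",cv2.resize(a,None,fx=4,fy=4,interpolation=cv2.INTER_CUBIC))
b=cv2.imread("pics/side0.png")[160:300,200:340]
cv2.imwrite("pics/c2.png",cv2.resize(b,None,fx=4,fy=4,interpolation=cv2.INTER_CUBIC))
E
```

```text
(no output)
```

View pics/c1.png

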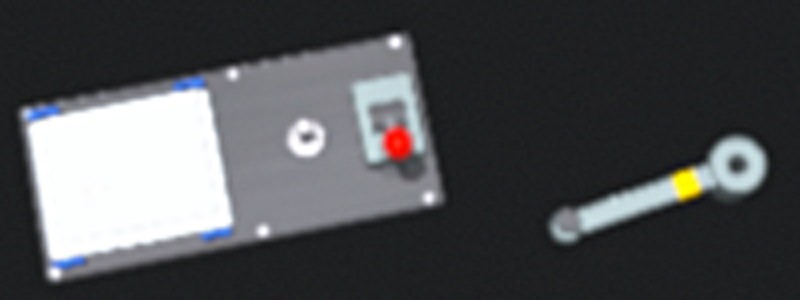

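View pics/c2.png

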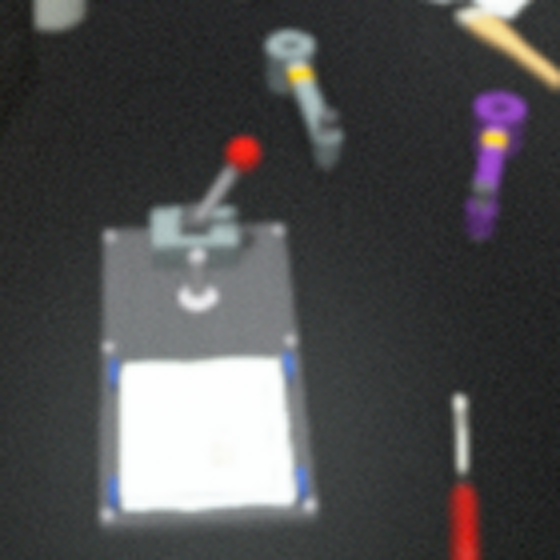

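```bash
cat > h.py <<'E'
import numpy as np
from plant import *
def proj(c,P):
    P=np.atleast_2d(P); q=P@c["extrinsics"][:3,:3].T+c["extrinsics"][:3,3]
    return np.c_[c["cx"]+c["fx"]*q[:,0]/-q[:,2], c["cy"]+c["fy"]*q[:,1]/q[:,2]]
def ray(c,u,v,z):
    E=c["extrinsics"];R=E[:3,:3];o=-R.T@E[:3,3]
    d=R.T@np.array([(u-c["cx"])/c["fx"],-(v-c["cy"])/c["fy"],-1]); return o+d*(z-o[2])/d[2]
def tf(p,L):
    x,y,a=p; L=np.atleast_2d(L); c,s=np.cos(a),np.sin(a)
    return np.c_[x+c*L[:,0]-s*L[:,1], y+s*L[:,0]+c*L[:,1], L[:,2]]
E
python3 - <<'E'
from h import *
from scipy.optimize import least_squares
T,S=camera_info("top"),camera_info("side")
ft=lambda a:np.array([190,155])+(np.array(a)+.5)/4-.5
fs=lambda a:np.array([200,160])+(np.array(a)+.5)/4-.5
pl=[[.075,.1675,.014],[.075,-.1675,.014],[-.075,-.1675,.014],[-.075,.1675,.014]]
def L(p): return np.array(pl+[[.0595,p+.225,.023],[.0595,p+.075,.023],[-.0595,p+.075,.023],[-.0595,p+.225,.023],[0,p,.064],[-.045,p-.07,.102]])
ut=ft([(22,110),(405,35),(440,203),(52,280),(28,122),(207,88),(232,232),(50,258),(308,134),(398,143)])
us=fs([(103,228),(287,225),(316,516),(100,522),(0,0),(0,0),(0,0),(0,0),(197,257),(243,154)])
us[[0,1,2,3]]=us[[3,0,1,2]]
w=np.ones((10,1));w[4:8]=0
for use in("t","ts"):
    f=lambda q:np.r_[(proj(T,tf(q[:3],L(q[3])))-ut).ravel(), ("s" in use)*(w*(proj(S,tf(q[:3],L(q[3])))-us)).ravel()]
    r=least_squares(f,[.55,.1,.2,-.05],loss="soft_l1");print(use,r.x,"post",tf(r.x[:3],[0,r.x[3],.064]),"ball",tf(r.x[:3],L(r.x[3])[9]));print(f(r.x).reshape(-1,2).round(1).tolist())
C=[[0,0,.042],[0,.045,.037],[0,.15,.06]]
ut=ft([(738,163),(686,184),(567,219)]);us=fs([(290,44),(301,74),(0,0)])
for k in(0,1):
    f=lambda q:np.r_[(proj(T,tf(q,C))-ut).ravel(),k*(proj(S,tf(q,C))-us)[:2].ravel()]
    r=least_squares(f,[.5,-.2,0.2],loss="soft_l1");print(r.x,f(r.x).round(1),"bal",tf(r.x,[0,.045,.028]))
E
```

```text
t [ 0.57226637  0.21109757  0.16869732 -0.06550632] post [[0.58326477 0.14652116 0.064     ]] ball [[0.55065646 0.06995943 0.102     ]]
[[-0.8, -0.2], [0.9, -0.2], [1.1, 0.2], [-1.2, 0.4], [0.3, 0.1], [-0.3, 0.1], [-0.2, -1.8], [0.5, 0.5], [-0.9, -1.8], [0.5, 2.3], [-0.0, 0.0], [0.0, 0.0], [-0.0, -0.0], [0.0, -0.0], [0.0, 0.0], [0.0, 0.0], [0.0, 0.0], [0.0, 0.0], [0.0, -0.0], [0.0, 0.0]]
ts [ 0.57295842  0.21064075  0.16894082 -0.06509785] post [[0.58390386 0.14646967 0.064     ]] ball [[0.55131419 0.06990001 0.102     ]]
[[-0.6, -0.3], [1.1, -0.4], [1.2, -0.1], [-1.0, 0.2], [0.3, -0.1], [-0.3, -0.1], [-0.2, -2.0], [0.5, 0.3], [-0.9, -2.0], [0.5, 2.1], [-0.3, 0.7], [0.2, 0.5], [-0.6, -0.3], [0.7, -0.4], [0.0, 0.0], [0.0, 0.0], [0.0, 0.0], [0.0, 0.0], [0.1, -0.7], [2.0, 1.5]]
[ 0.54670771 -0.207192    0.3076725 ] [-0.1  0.3 -0.1 -0.2  0.3 -0.  -0.   0.  -0.   0. ] bal [[ 0.53307985 -0.16430515  0.028     ]]
[ 0.54645223 -0.20760666  0.30601298] [ 0.   0.3 -0.  -0.2  0.4 -0.   0.   0.4 -0.2  0.3] bal [[ 0.53289556 -0.16469725  0.028     ]]
```

The crops confirm the grey arm (boss at crop (738,163), yellow band (686,184)) and the lever leaning to the robot side (ball at (398,143)). I'll turn the jaws across the lever and travel to above the ball.

```bash
python3 -m jog '[[0,0,0,6.16,1],[0,0,0,6.16,1],[0,0,0,6.16,1],[0,0,0,6.16,1],[0,0,0,6.16,1],[0,0,0,6.16,1],[0,0,0,6.16,1],[0,0,0,6.16,1],[0,0,0,6.16,1],[0,0,0,6.16,1]]' && python3 -m jog '[[-0.034,0.013,0,0,1],[-0.034,0.013,0,0,1],[-0.034,0.013,0,0,1],[-0.034,0.013,0,0,1],[-0.034,0.013,0,0,1],[-0.034,0.013,0,0,1],[-0.034,0.013,0,0,1],[-0.034,0.013,0,0,1],[-0.034,0.013,0,0,1],[-0.034,0.013,0,0,1],[-0.034,0.013,0,0,1],[-0.034,0.013,0,0,1],[-0.034,0.013,0,0,1],[-0.034,0.013,0,0,1],[-0.034,0.013,0,0,1],[-0.034,0.013,0,0,1],[-0.034,0.013,0,0,1],[-0.034,0.013,0,0,1],[0,0,0,0,1],[0,0,0,0,1]]'
python3 - <<'E'
from h import *
import cv2
s=state();c=camera_info("wrist");im=snapshot("wrist");np.savez("w1.npz",**c)
cv2.imwrite("pics/w1.png",im[:,:,::-1]);print(s["tool_pos"],s["orientation"],s["joints"],c)
E
```

```text
clock: 0.93
tool_pos: [0.2166, 0.639, 0.2449]
orientation: [0.647, 0.762, -0.0, 0.0]
wrist_force: [-0.7, 0.6, 0.7]
opening: 0.0856
clock: 2.6
tool_pos: [0.5507, 0.073, 0.2451]
orientation: [0.646, 0.763, -0.0, 0.0]
wrist_force: [0.3, 1.1, 0.0]
opening: 0.0854
[0.5506624  0.0729904  0.24505991] [ 6.46482594e-01  7.62928573e-01 -4.64286367e-04  1.79945873e-04] [-0.76451134  0.26213354  0.61965938  1.90402889 -0.17545327  1.02985056
  0.09478405] {'fx': 312.2619692443515, 'fy': 312.2619692443515, 'cx': 272.4333013276813, 'cy': 212.67016421243503, 'extrinsics': array([[ 0.98652611,  0.16360013, -0.00110653, -0.55426463],
       [-0.15608935,  0.93916596, -0.30594675,  0.05680277],
       [-0.04901371,  0.30199718,  0.95204798, -0.37495067],
       [ 0.        ,  0.        ,  0.        ,  1.        ]])}
```

View pics/w1.png

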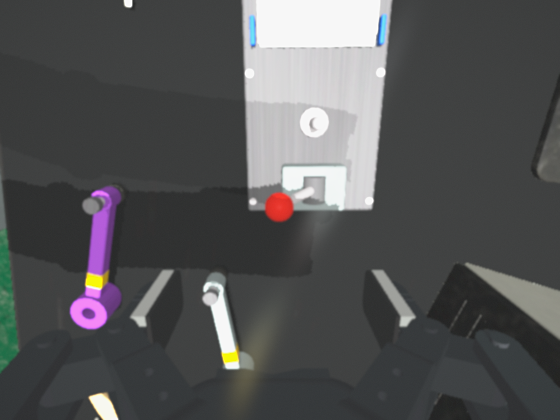

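The wrist view shows the ball at (279,207), the post collar at (314,122), the lever block around (314,187), the plate's near corners at (249,210)/(374,209), and the clamp's screw at (209,298). I'll enlarge it for detail.

```bash
python3 - <<'E'
import cv2
a=cv2.imread("pics/w1.png")[95:225,235:395]
cv2.imwrite("pics/c3.png",cv2.resize(a,None,fx=4.5,fy=4.5,interpolation=cv2.INTER_CUBIC))
E
```

```text
(no output)
```

View pics/c3.png

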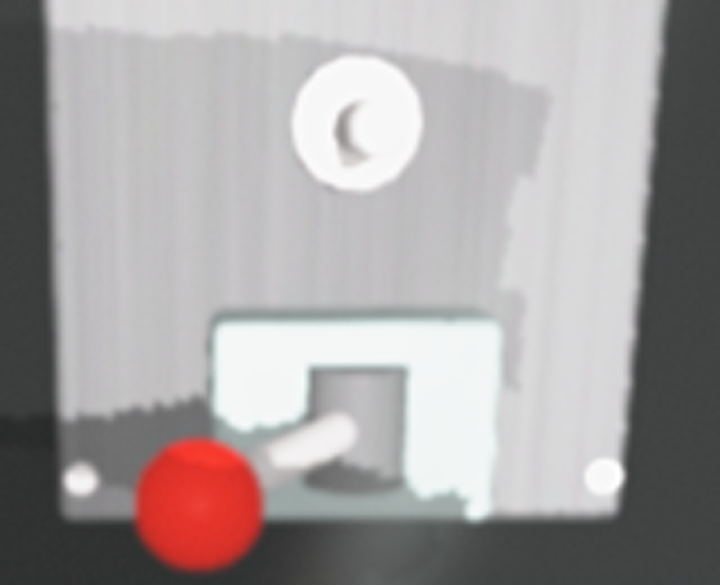

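```bash
python3 - <<'E'
from h import *
from scipy.optimize import least_squares
c=dict(np.load("w1.npz")); F=[0.57296,0.21064,0.16894]
f=lambda a:np.array([235,95])+(np.array(a)+.5)/4.5-.5
def loc(P):
    d=P[:2]-np.array(F[:2]);a=F[2];return np.array([np.cos(a)*d[0]+np.sin(a)*d[1],-np.sin(a)*d[0]+np.cos(a)*d[1]])
for n,p,z in[("collar",(357,123),.016),("post",(374,128),.064),("plateL",(63,518),.014),("plateR",(620,517),.014),("Ledge",(45,0),.014),("Redge",(665,0),.014),("blkL",(212,322),.039),("blkR",(500,320),.039),("ball",(199,505),.1)]:
    P=ray(c,*f(p),z);print(n,P.round(4),loc(P).round(4))
for n,p,z in[("cellL",(257,47),.023),("cellR",(378,47),.023),("band",(231,357),.037),("screw",(209,298),.06),("screwbase",(214,282),.03)]:
    P=ray(c,*p,z);print(n,P.round(4),loc(P).round(4))
E
```

```text
collar [0.5836 0.148  0.016 ] [-0.     -0.0635]
post [0.5812 0.148  0.064 ] [-0.0025 -0.0632]
plateL [0.5268 0.0354 0.014 ] [-0.0749 -0.165 ]
plateR [0.674  0.0602 0.014 ] [ 0.0743 -0.1653]
Ledge [0.5043 0.1635 0.014 ] [-0.0756 -0.0349]
Redge [0.6509 0.1878 0.014 ] [ 0.073  -0.0356]
blkL [0.5558 0.0978 0.039 ] [-0.0359 -0.1083]
blkR [0.6235 0.1095 0.039 ] [ 0.0328 -0.1082]
ball [0.5562 0.0702 0.1   ] [-0.0401 -0.1356]
cellL [0.5113 0.2098 0.023 ] [-0.0609  0.0095]
cellR [0.6316 0.2297 0.023 ] [0.061 0.009]
band [ 0.5332 -0.1643  0.037 ] [-0.1022 -0.3629]
screw [ 0.498  -0.0633  0.06  ] [-0.12   -0.2574]
screwbase [ 0.498  -0.0599  0.03  ] [-0.1193 -0.2541]
```

```bash
python3 -m jog '[[-0.0034,0.005,0.02,0,1],[0,0,0.03,0,1],[0,0,0.03,0,1],[0,0,0.03,0,1],[0,0,0.02,0,1],[0,0,0.01,0,1],[0,0,0.006,0,1],[0,0,0,0,1],[0,0,0,0,1]]' 20 && python3 -m jog '[[0,0,0,0,0],[0,0,0,0,0],[0,0,0,0,0],[0,0,0,0,0],[0,0,0,0,0],[0,0,0,0,0],[0,0,0,0,0],[0,0,0,0,0],[0,0,0,0,0],[0,0,0,0,0],[0,0,0,0,0],[0,0,0,0,0]]' 20
python3 - <<'E'
from plant import *
import cv2
s=state();cv2.imwrite("pics/w2.png",snapshot("wrist")[:,:,::-1])
E
```

```text
clock: 3.4
tool_pos: [0.5561, 0.0732, 0.1002]
orientation: [0.645, 0.764, 0.0, 0.0]
wrist_force: [-0.2, -0.1, 0.5]
opening: 0.0849
clock: 4.4
tool_pos: [0.5557, 0.0727, 0.0998]
orientation: [0.645, 0.764, 0.0, -0.0]
wrist_force: [-3.6, -0.7, 9.5]
opening: 0.027
```

View pics/w2.png

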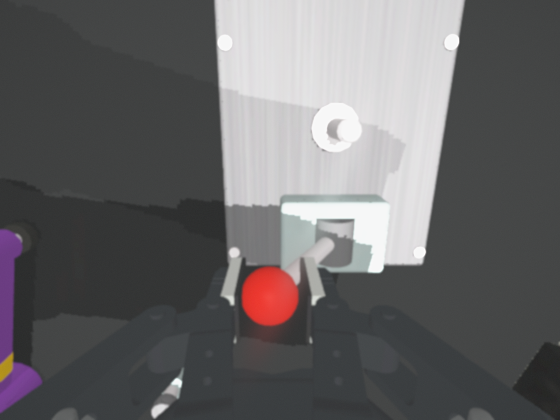

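The ball is held between the pads (ball (270,296), opening 27 mm). Next I swing it about 39.5 mm along the arc to upright.

```bash
python3 -m jog '[[0,0.005,-0.0026,0,0],[0,0.005,-0.0021,0,0],[0,0.005,-0.0017,0,0],[0,0.005,-0.0014,0,0],[0,0.005,-0.001,0,0],[0,0.005,-0.0007,0,0],[0,0.005,-0.0004,0,0],[0,0.0045,-0.0002,0,0],[0,0,0,0,0],[0,0,0,0,0],[0,0,0,0,0]]' 20
python3 - <<'E'
from plant import *
import cv2,numpy as np
c=camera_info("wrist");im=snapshot("wrist")[:,:,::-1];cv2.imwrite("pics/w3.png",im);np.savez("w3.npz",**c)
E
```

```text
clock: 5.37
tool_pos: [0.5948, 0.0794, 0.1094]
orientation: [0.645, 0.764, 0.0, 0.0]
wrist_force: [0.3, 0.2, -0.2]
opening: 0.0241
```

View pics/w3.png

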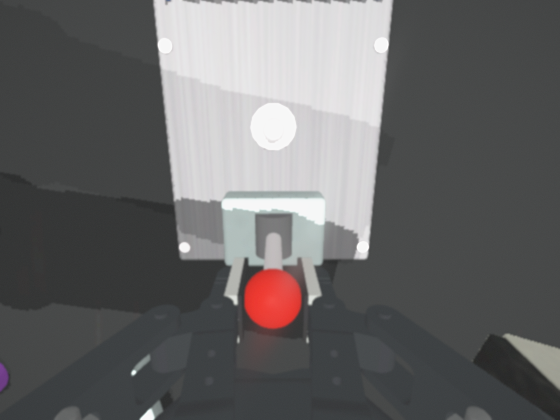

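Rod, ball, block centre and post all line up at column 273, so the lever is upright. Now I release, rise, go above the clamp band and look.

```bash
python3 -m jog '[[0,0,0,0,1],[0,0,0,0,1],[0,0,0,0,1],[0,0,0,0,1],[0,0,0,0,1],[0,0,0,0,1],[0,0,0,0,1],[0,0,0,0,1],[0,0,0,0,1],[0,0,-0.015,0,1],[0,0,-0.025,0,1],[0,0,-0.025,0,1],[0,0,-0.025,0,1],[0,0,-0.025,0,1],[0,0,-0.025,0,1]]' && python3 -m jog '[[-0.0288,-0.0127,0,0,1],[-0.0288,-0.0127,0,0,1],[-0.0288,-0.0127,0,0,1],[-0.0288,-0.0127,0,0,1],[-0.0288,-0.0127,0,0,1],[-0.0288,-0.0127,0,0,1],[-0.0288,-0.0127,0,0,1],[-0.0288,-0.0127,0,0,1],[0,0,0,-4.15,1],[0,0,0,-4.15,1],[0,0,0,0,1],[0,0,0,0,1]]'
python3 - <<'E'
from plant import *
import cv2,numpy as np
s=state();c=camera_info("wrist");im=snapshot("wrist")[:,:,::-1];np.savez("w4.npz",**c)
print(s["tool_pos"],s["orientation"])
cv2.imwrite("pics/w4f.png",im)
cv2.imwrite("pics/w4.png",cv2.resize(im[60:330,180:400],None,fx=2.2,fy=2.2,interpolation=cv2.INTER_CUBIC))
E
```

```text
clock: 6.67
tool_pos: [0.5944, 0.0792, 0.2507]
orientation: [0.645, 0.764, -0.0, -0.0]
wrist_force: [-0.1, 0.5, -0.1]
opening: 0.0853
clock: 7.67
tool_pos: [0.5332, -0.1648, 0.2495]
orientation: [0.589, 0.808, 0.0, -0.0]
wrist_force: [0.3, 0.5, 0.9]
opening: 0.0853
[ 0.53316335 -0.16482343  0.24946184] [ 5.88885277e-01  8.08216632e-01  8.14710163e-05 -1.41020672e-05]
```

View pics/w4.png

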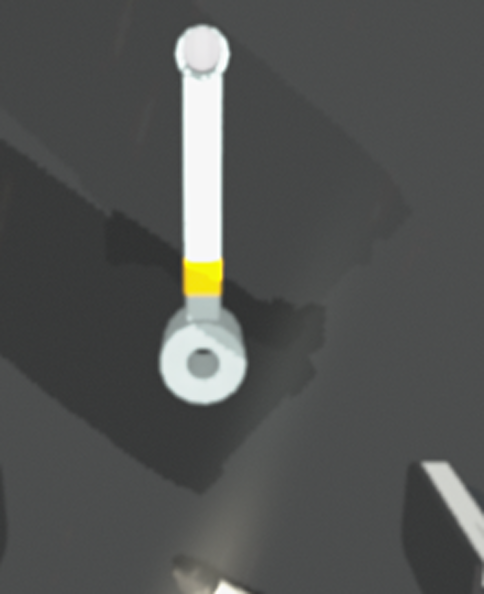

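The band is at crop (203,278), the boss top at (203,362) and the screw head at (202,48); the bar runs almost parallel to the tool x.

```bash
python3 - <<'E'
from h import *
c=dict(np.load("w4.npz"));f=lambda a:np.array([180,60])+(np.array(a)+.5)/2.2-.5
B=[ray(c,*f(p),z) for p,z in[((203,278),.037),((203,362),.042),((202,48),.06),((202,80),.037)]]
for b in B:print(b.round(4))
for k in(0,2,3):
  d=B[k]-B[1];print(np.hypot(*d[:2]),np.arctan2(-d[0],d[1]))
qx,qy=.588885,.808217
y=np.array([2*qx*qy,2*qy*qy-1]);x=np.array([-y[1],y[0]])
e=B[0][:2]-state()["tool_pos"][:2];print("heading",np.degrees(np.arctan2(y[1],y[0])),"tool dx,dy",x@e,y@e)
E
```

```text
[ 0.5318 -0.1646  0.037 ]
[ 0.5451 -0.206   0.042 ]
[ 0.4991 -0.0637  0.06  ]
[ 0.5026 -0.075   0.037 ]
0.0435077685030389 0.31071244489920286
0.14955986720251443 0.31312458587503406
0.13778660197342316 0.3139414557705576
heading 17.844176693624828 tool dx,dy 0.0004429332859114889 -0.00127826241291612
```

```bash
python3 -m jog '[[0.001,-0.0015,0.03,0,1],[0,0,0.03,0,1],[0,0,0.03,0,1],[0,0,0.03,0,1],[0,0,0.03,0,1],[0,0,0.03,0,1],[0,0,0.02,0,1],[0,0,0.012,0,1],[0,0,0.008,0,1],[0,0,0.0065,0,1],[0,0,0,0,1]]' && python3 -m jog '[[0,0,0,0,0],[0,0,0,0,0],[0,0,0,0,0],[0,0,0,0,0],[0,0,0,0,0],[0,0,0,0,0],[0,0,0,0,0],[0,0,0,0,0],[0,0,0,0,0],[0,0,0,0,0],[0,0,0,0,0],[0,0,0,0,0],[0,0,0,0,0],[0,0,0,0,0]]' 80
```

```text
clock: 8.63
tool_pos: [0.5315, -0.1642, 0.0226]
orientation: [0.588, 0.809, -0.0, -0.0]
wrist_force: [-0.8, 0.1, 0.2]
opening: 0.0857
clock: 9.8
tool_pos: [0.5317, -0.1643, 0.0235]
orientation: [0.588, 0.809, 0.0, 0.0]
wrist_force: [-3.0, 2.4, 10.8]
opening: 0.0165
```

```bash
python3 -m jog '[[0,0,-0.004,0,0],[0,0,-0.008,0,0],[0,0,-0.012,0,0],[0,0,-0.016,0,0],[0,0,-0.02,0,0],[0,0,-0.02,0,0],[0,0,-0.02,0,0],[0,0,-0.02,0,0],[0,0,-0.02,0,0],[0,0,-0.02,0,0],[0,0,-0.016,0,0],[0,0,-0.01,0,0],[0,0,-0.004,0,0],[0,0,0,0,0],[0,0,0,0,0]]'
python3 - <<'E'
from plant import *
import cv2,numpy as np
s=state();c=camera_info("wrist");im=snapshot("wrist")[:,:,::-1];np.savez("w5.npz",**c)
print(s["tool_pos"],s["orientation"],s["wrist_force"],s["ft_torque"])
cv2.imwrite("pics/w5.png",im)
E
```

```text
clock: 11.05
tool_pos: [0.5311, -0.1641, 0.2125]
orientation: [0.588, 0.809, -0.0, -0.0]
wrist_force: [0.3, 0.1, -3.3]
opening: 0.0167
[ 0.53112325 -0.16410661  0.21249397] [ 5.87885239e-01  8.08944286e-01 -8.81179842e-05 -2.83341736e-04] [ 0.28326941  0.08299313 -3.33618971] [-0.0224066  -0.02217751  0.03736311]
```

View pics/w5.png

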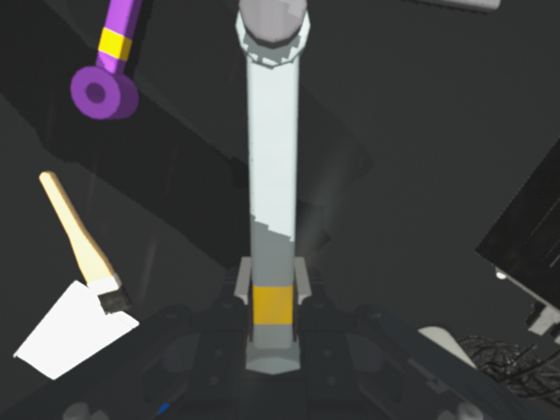

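Clamp lifted, band between the pads at (273,305), screw head at (273,12). Let me check level by projection and work out the carry.

```bash
python3 - <<'E'
from h import *
from scipy.optimize import least_squares
c=dict(np.load("w5.npz"));t=np.array([0.53112,-0.16411,0.21249]);qx,qy=.587885,.808944
y=np.array([2*qx*qy,2*qy*qy-1,0]);x=np.array([-y[1],y[0],0]);Z=np.array([0,0,1.])
# clamp in tool: s along bar rel balance, h above balance, pitch
def P(s,h,dx,dz,a): return t+Z*(.005+dz)+x*dx+x*(s*np.cos(a)-h*np.sin(a))+Z*(s*np.sin(a)+h*np.cos(a))
for a in(-.03,0,.03): print(a,[proj(c,P(s,h,0,0,a)).round(1).tolist() for s,h in((.011,.009),(-.011,.009),(.105,.032),(.094,.009))])
# bar width along the bar -> depth
for v,w in((100,51.),(280,42.)):pass
post=np.array([.5829,.1476]);a=.1689;f=np.array([-np.sin(a),np.cos(a)])
tg=post+.045*f;print("target bal",tg,"delta",tg-t[:2],"heading now",np.degrees(np.arctan2(y[1],y[0])),"want",np.degrees(a))
E
```

```text
-0.03 [[[273.7, 282.5]], [[273.7, 327.8]], [[274.2, 3.9]], [[273.9, 65.1]]]
0 [[[273.7, 283.4]], [[273.7, 327.9]], [[274.2, 3.9]], [[273.9, 64.6]]]
0.03 [[[273.7, 284.4]], [[273.7, 327.9]], [[274.3, 4.4]], [[273.9, 64.4]]]
target bal [0.57533559 0.19195966] delta [0.04421559 0.35606966] heading now 17.985790857601078 want 9.677257159759604
```

```bash
python3 -m jog '[[0,0,0,1.2,0],[0,0,0,2.4,0],[0,0,0,2.4,0],[0,0,0,1.5,0],[0,0,0,0.8,0],[0.012,0.0036,0,0,0],[0.02,0.006,0,0,0],[0.026,0.0078,0,0,0],[0.026,0.0078,0,0,0],[0.026,0.0078,0,0,0],[0.026,0.0078,0,0,0],[0.026,0.0078,0,0,0],[0.026,0.0078,0,0,0],[0.026,0.0078,0,0,0],[0.026,0.0078,0,0,0],[0.026,0.0078,0,0,0],[0.026,0.0078,0,0,0],[0.026,0.0078,0,0,0],[0.018,0.0054,0,0,0],[0.008,0.0024,0,0,0]]' && python3 -m jog '[[0,0,0,0,0],[0,0,0,0,0],[0,0,0.005,0,0],[0,0,0.012,0,0],[0,0,0.016,0,0],[0,0,0.016,0,0],[0,0,0.014,0,0],[0,0,0.008,0,0],[0,0,0.004,0,0],[0,0,0,0,0],[0,0,0,0,0],[0,0,0,0,0]]'
python3 - <<'E'
from plant import *
import cv2,numpy as np
s=state();c=camera_info("wrist");im=snapshot("wrist")[:,:,::-1];np.savez("w6.npz",**c)
print(s["tool_pos"],s["orientation"],s["wrist_force"],s["ft_torque"])
w=im;sd=snapshot("side")[:,:,::-1];tp=snapshot("top")[:,:,::-1]
for n,i in(("w6",w),("side6",sd),("top6",tp)):cv2.imwrite(f"pics/{n}.png",i)
a=cv2.resize(sd[170:300,200:330],(400,400),interpolation=cv2.INTER_CUBIC)
b=cv2.resize(w[0:420,70:490],(400,400),interpolation=cv2.INTER_AREA)
cv2.imwrite("pics/m6.png",np.hstack([a,b]))
E
```

```text
clock: 12.77
tool_pos: [0.5751, 0.1955, 0.2122]
orientation: [0.644, 0.765, -0.0, -0.0]
wrist_force: [0.1, 0.3, -2.8]
opening: 0.0164
clock: 13.77
tool_pos: [0.5758, 0.1921, 0.1386]
orientation: [0.645, 0.764, 0.0, 0.0]
wrist_force: [-0.1, -1.2, -3.1]
opening: 0.0168
[0.57581244 0.1920662  0.13858562] [6.45076367e-01 7.64117944e-01 4.57649777e-04 1.96009290e-04] [-0.09823878 -1.15817841 -3.07767891] [0.00131795 0.02040649 0.03991291]
```

View pics/m6.png

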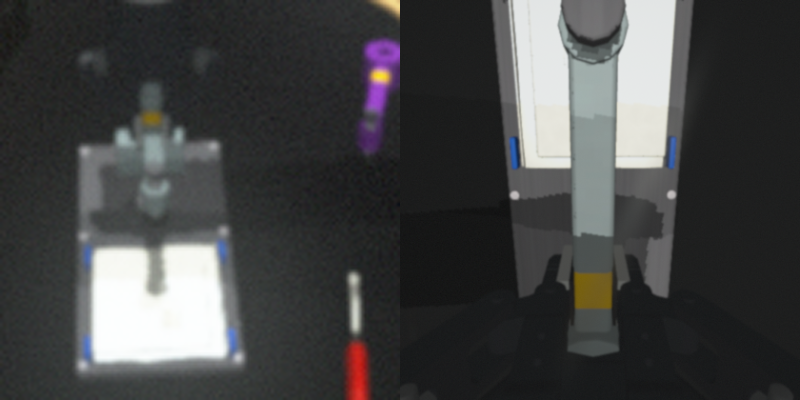

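```bash
python3 - <<'E'
from h import *
import cv2
T,S=camera_info("top"),camera_info("side");W=dict(np.load("w6.npz"))
a=.1684;f=np.array([-np.sin(a),np.cos(a),0]);t=np.array([.5758,.1921,.1386+.005])
ball=np.array([.5947,.0786,.116])
out=[]
for n,c,(x0,y0) in(("top6",T,(190,150)),("side6",S,(200,170))):
    im=cv2.imread(f"pics/{n}.png");b,g,r=[im[:,:,i].astype(int) for i in range(3)]
    m=(r>110)&(g<70)&(b<70);ys,xs=np.nonzero(m);k=(abs(xs-260)<60)&(abs(ys-200)<25)
    print(n,"red",k.sum(),(xs[k].mean(),ys[k].mean()) if k.any() else None,"pred ball upright",proj(c,ball).round(1))
    cr=cv2.resize(im[y0:y0+130,x0:x0+130],(520,520),interpolation=cv2.INTER_CUBIC)[:,60:460]
    for P,col in((t+.105*f+[0,0,.032],(0,0,255)),(t+.105*f-[0,0,.028],(255,0,255)),(t+[0,0,.009],(0,255,0)),(t-.045*f-[0,0,.028],(255,255,0))):
        u=(proj(c,P)[0]-[x0,y0]+.5)*4-.5-[60,0];cv2.circle(cr,tuple(int(v) for v in u.round()),2,col,-1)
        print(proj(c,P).round(1))
    out.append(cr)
cv2.imwrite("pics/m7.png",np.hstack(out))
for al in(-.05,0,.05):
    g=f*np.cos(al)+np.array([0,0,np.sin(al)]);print(al,[proj(S,t+s*g+[0,0,h]).round(1) for s,h in((.105,.032),(.105,-.028))])
E
```

```text
top6 red 39 (np.float64(286.2564102564103), np.float64(178.69230769230768)) pred ball upright [[286.4 178.1]]
[[214.5 186.7]]
[[217.5 191.4]]
[[249.5 182. ]]
[[264.5 182.2]]
side6 red 0 None pred ball upright [[248.3 196.7]]
[[250.2 224.4]]
[[250.5 241.8]]
[[249.1 208.5]]
[[248.8 209.8]]
-0.05 [array([[250.2, 226. ]]), array([[250.5, 243.2]])]
0 [array([[250.2, 224.4]]), array([[250.5, 241.8]])]
0.05 [array([[250.1, 222.8]]), array([[250.5, 240.2]])]
```

View pics/m7.png

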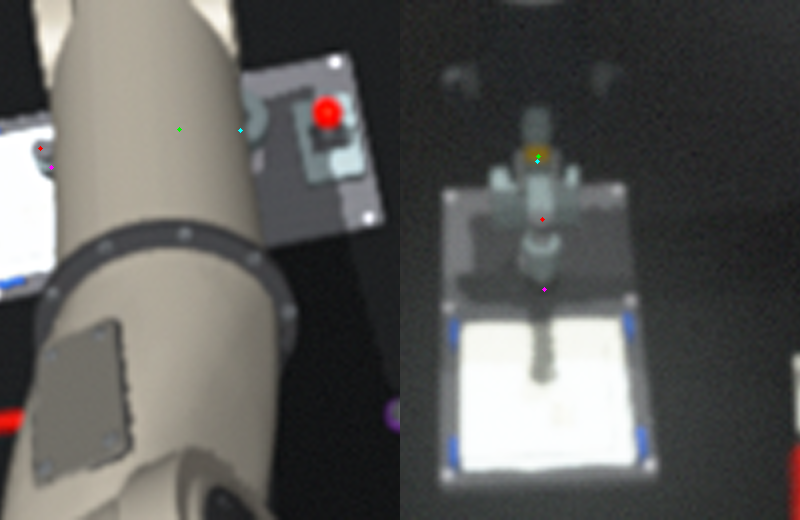

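The ball in the top view is at (286.3,178.7) against a predicted upright (286.4,178.1). In the side view, the screw-end collar lies within about 1 px of the level prediction, with the pad above the cell line. I'll check stillness and hand in.

```bash
python3 -m jog '[[0,0,0,0,0],[0,0,0,0,0],[0,0,0,0,0],[0,0,0,0,0],[0,0,0,0,0],[0,0,0,0,0]]'; python3 - <<'E'
from plant import *
s=state();print(s["tool_pos"],abs(s["joint_vel"]).max(),s["opening"],s["clock"]);sign_off()
E
```

```text
clock: 14.42
tool_pos: [0.5754, 0.1921, 0.1379]
orientation: [0.645, 0.764, -0.0, 0.0]
wrist_force: [-0.5, -0.4, -3.3]
opening: 0.0166
[0.57538539 0.19210733 0.13789831] 0.0012107792204129042 0.016643941678391404 14.4167
the job is handed in; nothing more can be done
```

The job is handed in at 14.4 s. The lever was swung upright first. The grey clamp arm was then gripped at its yellow band with 80 N, lifted, and carried over the lever. It is now held over the fixture.

My last checks:
- **Lever:** the red ball is within 0.6 px of its predicted upright position in the top view. In the wrist view before release, rod, block and post lined up.
- **Clamp position:** the TCP was within about 1 mm of its target. By calculation the boss underside is about 50 mm above the post top. The bar lies on the fixture's centre line in the wrist view.
- **Steadiness:** the arm was still, and the wrist force of about 3.3 N down is a bit under the roughly 4 N expected for a 400 g arm.
- **Level:** this is only confirmed to about 0.02 rad, from the side view. The pad's lower edge blends into its shadow there.
- **Disagreement:** the overhead and side cameras differed from the wrist camera by about 2 mm on where the post is along the plate. I used a value in between, nearer the wrist camera's, so the boss and pad could be off by about that much along the plate.

I used all 12 picture views, over the planned 8. The last one combined a top and a side crop, so I took no separate picture of the bystanders.

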